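# Put the hair clipper away and shut its case

### The job

Put the hair clipper away: swing the lid of its case up until it rests against its stop, lay the clipper in the wide front bay of the case (set it down, do not drop it), then swing the lid fully shut again without slamming it. Leave the hairbrush, cream jar, mouthwash bottle and spray can where they are.

Things in the scene. Friction and masses are not known exactly. Their poses are not given: they have to be found in the camera images.
- clipper: Electric hair clipper, black with orange stripe and steel blade, 165 mm long, 42 wide, 38 high, 0.28 kg, lying on the near or far half of the grey mat (a hairbrush is on the other). Origin: centre of its underside; x runs along its length, blade at +82 mm, butt at -82 mm; z up. Its sides are flat and parallel from -75 to +35 mm.
- clipper_mid (a point): Centre of the clipper: 19 mm above its underside, mid-length.
- case: Clipper's grey case, fixed, left or right of the robot, 160 mm deep (x), 230 wide (y), 62 high; walls and floor 6. Origin: centre of underside; x points from the front (robot's side) to the hinge. A divider along y at x = +30 mm (top at 46 mm) parts the wide front bay (x -74 to +27, y -109 to +109) from the narrow rear bay full of black guard combs.
- bay (a point): Centre of the floor of the case's front bay (6 mm above the counter): the bay is 101 mm (x) by 218 mm (y) and 56 mm deep to the rim; same axes as the case.
- lid (a joint): Angle of the blue lid: 0 = fully shut, 0.1 to 0.35 = ajar (at the start), 1.65 = against its stop, just past upright. A stiff hinge (0.3 N m) holds it at any angle. Flat panel, 168 mm from hinge to front edge, 236 wide, 10 thick, underside at rim height (62) when shut; it opens upward and away from the front.
- lid_handle (a point): Middle of the bar of the steel bow handle on the lid: round bar, 10 mm diameter, 90 long, along the case's y axis, its centre 154 mm from the hinge line and 38 mm above the lid's upper face (48 above its underside). Site and axes move with the lid.
- lid_hinge (a point): Middle of the hinge line: at the case's x = +80 mm, 62 mm above the counter; the line runs along the case's y axis. The point's axes turn with the lid.
- mat: Grey mat fixed to the counter, 290 x 250 mm and 4 mm thick. Origin: centre of its underside.
- hairbrush: Wooden hairbrush lying bristles down on the mat, 190 mm long, 60 wide, 32 high; a bystander. Origin on its underside, near mid-length; x runs along it from handle to head.
- jar: Small blue cream jar with a white lid, 64 mm across, 55 tall, standing on the counter between or in front of the mat and the case; a bystander. Origin: centre of its underside.
- mouthwash: Green mouthwash bottle with a black cap, 68 mm across, 190 tall, at the back of the counter; a bystander. Origin: centre of its underside.
- deodorant: Red spray can with a white cap, 50 mm across, 150 tall, at the back of the counter; a bystander. Origin: centre of its underside.
Things that resemble listed ones, but are neither listed nor needed, are in the scene too. Leave any purple or turquoise look-alike of the clipper alone.

How it is judged:
By the outcome, as a careful person would: the job done as asked, in the order asked, and still so for the second after the job is handed in, with the robot touching nothing.
It also fails if it takes over 72 s, if anything falls off the work surface, if the arm or the gripper's body presses on something with over 40 N, if the wrist force passes 120 N, or if a joint passes its speed limit or range.

### The arm

A 7-joint arm with a two-finger parallel gripper is mounted at the origin on the work surface. World frame = base frame: x ahead of the robot, y to its left, z up, the work surface at z = 0. Lengths are in m, angles in rad, forces in N, time in s.
With the tool pointing down it reaches from about 0.425 to 0.825 m from the base axis. Payload 3.6 kg.
Tool frame: the origin (TCP) lies midway between the tips of the shut fingers; the grasp point (between the pads) lies 19 mm behind it; x points along the fingers, z is the direction in which the jaws open and shut, and the axes are right-handed (so a half turn about x gives the same grasp; the last joint's range is limited). The gripper opens to 85 mm and grips with 20 to 120 N. Pads are 22 mm wide; open, the fingers measure 114 mm over their backs; the gripper's body (76 mm by 85 mm) begins 54 mm behind the grasp point. The pads swing forward as they close: fully open they stand 13 mm farther back than shut.
Start: joints at [1.187, 0.615, -0.013, 1.423, 0.008, 1.103, -0.04], TCP at [0.228, -0.609, 0.231] pointing down, gripper open.
Joint ranges: [-3.12, 3.12], [-0.3, 2.06], [-1.34, 1.32], [0.26, 2.42], [-1.36, 4.5], [0.01, 1.98], [-2.84, 2.84]. Speed limits (rad/s): [2.79, 2.79, 3.14, 3.14, 3.14, 3.14, 3.14].

### API

Orientations are given as a unit quaternion [w, x, y, z].
In Python, from plant import env gives the robot as it stands. The module is installed in compiled form; this text tells all that it offers.
- The arm moves only by the tool jog_arm, never from a script. Its argument "steps" is a list that holds one entry, the list of rows, each a list of 5 numbers: the gripper command: -1 is fully open, 1 is shut, values between are in proportion, then the shift along the tool's x, y, z in cm, then the turn about the tool's x in rad. In form: [[[grip, dx, dy, dz, spin], ...]]. A call has 1 to 12 rows; each row is the pose to reach, as a shift and turn from the pose commanded when the call began, along the tool's axes at that moment; what a row does not reach only later rows make up. A row lasts 1/8 s, in which the tool goes at most 62.5 mm and 10.7 degrees, less where a joint would pass 70% of its speed; a pose out of reach is approached as far as the arm can. A call with a gripper value outside its range is refused whole. The fingers move at their own pace and stop on an object; "force" is the grip in N (left out, the last holds). Time passes only in rows, so rows that repeat a pose let the fingers close. It gives the time, the measured TCP pose, the force and the opening at its end, in the units of the state.
- env.observe(): the state, without advancing time (a new reading comes with each control period).
- env.grab_frame(name): name is "scene" or "top"; returns the picture (480x640x3 uint8, red, green, blue); there is no depth.
- env.get_calibration(name): a dict with "K" (3x3 intrinsics, pixels), "extrinsics" (4x4, takes a point from world to camera coordinates). Camera axes: x right, y down, z forward; pixel columns grow to the right and rows downward; lengths in m; the calibration is good to about 2 mm. A picture is of the moment at which its call begins. get_calibration takes no time and is no camera call.
- env.close_job(): hands the job in, once; it reports no verdict.
The state is a dict: "time_s": time; "joint_positions": joint angles; "qd": joint speeds; "effort": joint torques, N m; "position": TCP position; "ee_rot": TCP orientation; "contact_force": force on the tool from outside, world axes, zero at the start; "torque": the same for the moment, N m; "gripper_width": finger opening in m.
Only numpy, scipy, OpenCV 4.12 (cv2) and the standard library are available. Lean on these libraries where they do the work, as an engineer would, in place of code of your own. Each camera call takes 0.05 s, during which the arm holds its last target. There are 200 camera calls.

## Working session

There is one attempt and no reset: what is moved stays moved. The work goes in short steps, Python scripts to look and compute and a tool call to move; the robot and the scene stay as the last step left them, time stands still between calls to the robot, and variables do not carry over. Pictures are saved under pics/ and viewed, about 8 in all and at most 12, crops included, and the job is handed in when it is done.

Besides the shell and the picture viewer there is one more tool, called after "Emit:" by a JSON object that holds its "fn" and its "kwargs", one argument or row to a line. jog_arm: Moves the arm, as the interface text tells. Its arguments: {"type":"object","properties":{"steps":{"type":"array","items":{"type":"array","items":{"type":"array","items":{"type":"number"}}}},"force":{"type":"number"}},"required":["steps"]}

```bash
mkdir -p pics
cat > h.py <<'E'
import numpy as np,cv2
from plant import env
def snap(cam,fn,crop=None,scale=1):
    im=env.grab_frame(cam)[:,:,::-1].copy()
    if crop: x0,y0,x1,y1=crop; im=im[y0:y1,x0:x1]
    im=cv2.resize(im,None,fx=scale,fy=scale,interpolation=cv2.INTER_CUBIC); cv2.imwrite('pics/'+fn,im)
def ray(cam,u,v,z):
    c=env.get_calibration(cam);K=np.array(c['K']);E=np.array(c['extrinsics'])
    d=E[:3,:3].T@np.linalg.solve(K,[u,v,1]);o=-E[:3,:3].T@E[:3,3]
    return o+d*(z-o[2])/d[2]
def proj(cam,p):
    c=env.get_calibration(cam);K=np.array(c['K']);E=np.array(c['extrinsics'])
    q=K@(E[:3,:3]@np.array(p)+E[:3,3]);return q[:2]/q[2]
E
python3 - <<'E'
from h import *
snap('top','t0.png');snap('scene','s0.png')
for c in('top','scene'):
    k=env.get_calibration(c);E=np.array(k['extrinsics']);print(c,np.round(k['K'],1).tolist(),np.round(-E[:3,:3].T@E[:3,3],3),np.round(E[:3,:3],2).tolist())
s=env.observe();print(s)
E
```

```text
top [[466.8, 0.0, 318.7], [0.0, 466.8, 239.9], [0.0, 0.0, 1.0]] [ 0.419 -0.116  1.128] [[-0.02, -1.0, 0.01], [-1.0, 0.02, -0.08], [0.08, -0.01, -1.0]]
scene [[520.4, 0.0, 316.3], [0.0, 520.4, 240.4], [0.0, 0.0, 1.0]] [ 1.12  -0.905  0.812] [[0.79, 0.61, -0.01], [0.36, -0.47, -0.81], [-0.5, 0.63, -0.59]]
{'time_s': 0.1, 'joint_positions': array([ 1.1864619 ,  0.61584405, -0.01261618,  1.42476533,  0.00809071,
        1.10338873, -0.04041592]), 'qd': array([ 3.28033663e-05, -5.90579608e-04,  3.19117680e-04, -4.14739472e-03,
        2.88190964e-04, -8.31817630e-04, -7.62453835e-04]), 'effort': array([ 9.95358641e-04, -4.70385325e+01,  2.59928405e-01, -1.71570843e+01,
        1.00240018e-02,  5.84835725e-03,  2.72906169e-05]), 'position': array([ 0.22742958, -0.60817081,  0.23023115]), 'ee_rot': array([ 0.5803206 ,  0.40349126,  0.58169799, -0.40255466]), 'contact_force': array([0.83487752, 0.33189249, 0.10718932]), 'torque': array([ 0.01538168, -0.00964647, -0.04496383]), 'gripper_width': 0.08496483461976032}
```

View pics/t0.png

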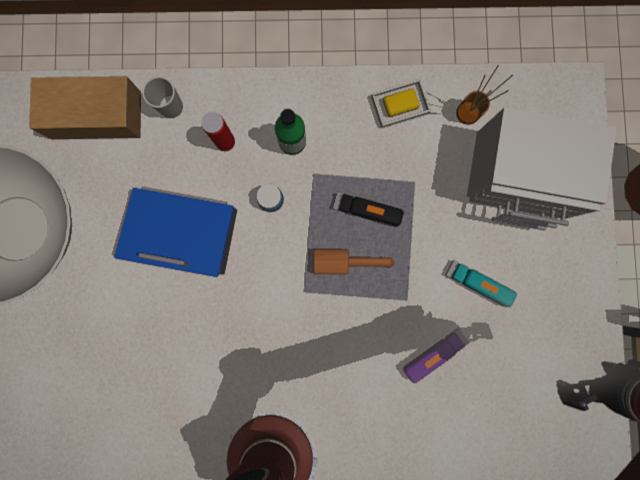

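View pics/s0.png

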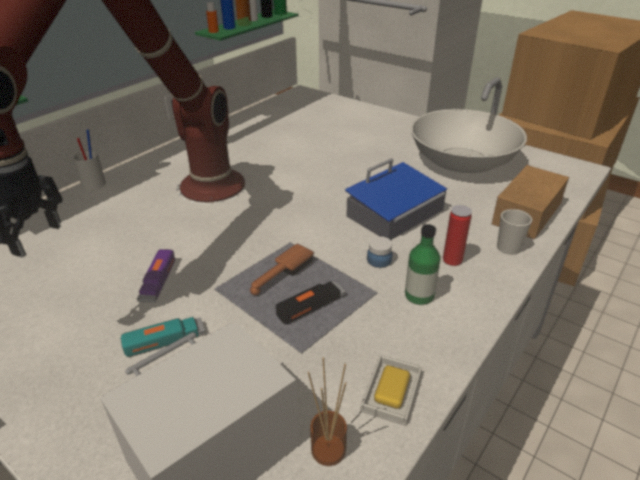

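Candidates for the clipper in the top view are black with an orange stripe at (368,209) on the mat, turquoise at (482,284) and purple at (435,357). The black one on the mat fits the description. The case is at (175,232), with its handle at the front (160,259), and the brush is at (350,262). I'll confirm with an enlarged crop.

Run:
```python
import cv2,numpy as np
t=cv2.imread('pics/t0.png');s=cv2.imread('pics/s0.png')
a=cv2.resize(t[180:285,105:245],None,fx=2.8,fy=2.8,interpolation=2)
b=cv2.resize(t[185:225,320:420],None,fx=4,fy=4,interpolation=2)
c=cv2.resize(s[150:240,340:450],None,fx=3,fy=3,interpolation=2)
o=np.zeros((600,800,3),np.uint8)
o[:294,:392]=a;o[:160,400:800]=b;o[300:570,:330]=c
o[170:170+240,400:400+300]=cv2.resize(s[265:345,260:360],None,fx=3,fy=3,interpolation=2)
cv2.imwrite('pics/c1.png',o)
```

```text
(no output)
```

View pics/c1.png

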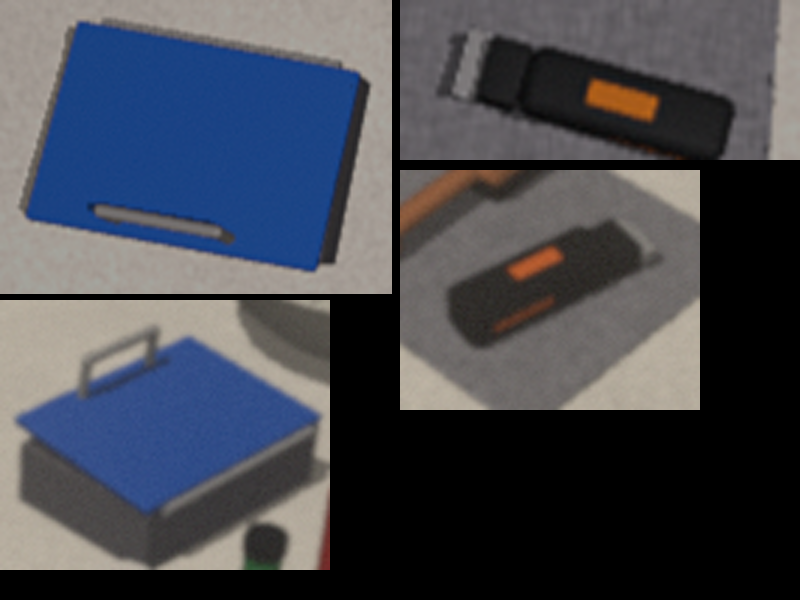

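The crop shows the black clipper with an orange stripe and its steel blade at left, so it's the right one. The lid is slightly ajar and the handle is at the front edge. Next I'll fit the poses.

```bash
cat > fit.py <<'E'
from h import *
from scipy.optimize import least_squares
L=[(0,.118,.010),(0,-.118,.010),(-.168,-.118,.010),(-.168,.118,.010),(-.154,.045,.048),(-.154,-.045,.048)]
T=np.array([(133.6,187.9),(233.6,206.1),(218.6,276.4),(114.3,256.8),(138.2,254.6),(184.3,263.2)])
S=np.array([(447.3,188.3),(390,221.7),(345.7,190),(403.3,162.3),(392.3,160),(367.7,170)])
def lidpt(q,l):
    x,y,w,a=q;c,s=np.cos(a),np.sin(a);lx,ly,lz=l
    # open: front rises
    X=.08+lx*c+lz*s; Z=.062-lx*s+lz*c
    return np.array([x+X*np.cos(w)-ly*np.sin(w),y+X*np.sin(w)+ly*np.cos(w),Z])
def f(q):
    P=[lidpt(q,l) for l in L]
    return np.concatenate([np.ravel([proj('top',p) for p in P]-T),np.ravel([proj('scene',p) for p in P]-S)])
E
python3 - <<'E'
from fit import *
r=least_squares(f,[.5,.25,0,.2],loss='soft_l1');q=r.x
print(q.round(4),r.fun.reshape(2,6,2).round(1).tolist())
print('handle',lidpt(q,(-.154,0,.048)),'hinge',lidpt(q,(0,0,0)))
# clipper
g=lambda u,v,z:ray('top',320+u/4,185+v/4,z)
for n,p in dict(tip=g(445,67,.03),blade=g(463,64,.04),butt=g(728,127,.042),e1=g(545,48,.042),e1b=g(720,95,.042),e2=g(525,112,.042),e2b=g(700,155,.042),str=g(622,100,.042)).items():print(n,p.round(4))
t=lambda u,v,z:ray('scene',260+u/3,265+(v-170)/3*1,z)
print('scene stripe',t(535-400,262,.042),'tip',t(650-400,245,.035))
for n,(u,v,z) in dict(jar=(270,194,.055),brushhead=(330,261,.036),brushend=(393,262,.03),brushtop=(348,249,.036)).items():print(n,ray('top',u,v,z).round(3))
E
```

```text
[ 0.5335  0.198  -0.204   0.0875] [[[-0.8, -2.6], [0.6, -1.8], [-0.6, 0.2], [-0.3, 0.1], [3.5, -0.0], [-1.6, -0.9]], [[0.2, -0.4], [-1.2, -2.1], [-1.9, -0.7], [-0.9, -0.3], [-1.6, 0.6], [0.3, 0.9]]]
handle [0.46570666 0.21199834 0.12327871] hinge [0.61182687 0.18176917 0.062     ]
tip [ 0.5935 -0.3951  0.03  ]
blade [ 0.5935 -0.4032  0.04  ]
butt [ 0.5531 -0.5572  0.042 ]
e1 [ 0.6018 -0.4514  0.042 ]
e1b [ 0.5721 -0.5534  0.042 ]
e2 [ 0.5641 -0.4381  0.042 ]
e2b [ 0.5368 -0.5399  0.042 ]
str [ 0.5702 -0.4955  0.042 ]
scene stripe [ 0.57606056 -0.25836125  0.042     ] tip [ 0.62772426 -0.18643085  0.035     ]
jar [ 0.614 -0.014  0.055]
brushhead [ 0.457 -0.151  0.036]
brushend [ 0.452 -0.299  0.03 ]
brushtop [ 0.484 -0.194  0.036]
```

Run:
```python
from fit import *
g=lambda u,v,z:ray('top',320+(u-400)/4,185+v/4,z)
for n,p in dict(tip=g(445,67,.03),blade=g(463,64,.04),butt=g(728,127,.042),e1=g(545,48,.042),e1b=g(720,95,.042),e2=g(525,112,.042),e2b=g(700,155,.042),str=g(622,100,.042)).items():print(n,p.round(4))
from scipy.spatial.transform import Rotation as R
s=env.observe();w,x,y,z=s['ee_rot'];print(R.from_quat([x,y,z,w]).as_matrix().round(3))
```

```text
tip [ 0.5976 -0.1571  0.03  ]
blade [ 0.5975 -0.1674  0.04  ]
butt [ 0.5572 -0.3219  0.042 ]
e1 [ 0.6059 -0.2157  0.042 ]
e1b [ 0.5762 -0.3179  0.042 ]
e2 [ 0.5682 -0.203   0.042 ]
e2b [ 0.541 -0.305  0.042]
str [ 0.5743 -0.2602  0.042 ]
[[-0.001  0.937  0.35 ]
 [ 0.002  0.35  -0.937]
 [-1.    -0.    -0.002]]
```

```bash
cat > go.py <<'E'
from fit import *
from scipy.spatial.transform import Rotation as R
def st():
    s=env.observe();w,x,y,z=s['ee_rot'];M=R.from_quat([x,y,z,w]).as_matrix()
    print('t',round(s['time_s'],2),'tcp',s['position'].round(4),'head',np.degrees(np.arctan2(M[1,2],M[0,2])).round(1),'down',M[:,0].round(3),'F',s['contact_force'].round(1),'w',round(s['gripper_width'],4),'q',s['joint_positions'].round(2))
    return s['position'],M
def go(*W):
    p,M=st();h0=np.arctan2(M[1,2],M[0,2])
    for (P,h) in W:
        d=M.T@(np.array(P)-p)*100;sp=-(np.radians(h)-h0);sp=(sp+np.pi)%(2*np.pi)-np.pi
        print(d.round(2).tolist(),round(sp,3))
E
python3 -c "
from go import *
go(((.5,-.2,.26),-11.7),((.466,.212,.20),-11.7))"
```

```text
t 0.1 tcp [ 0.2274 -0.6082  0.2302] head -69.5 down [-0.001  0.002 -1.   ] F [0.8 0.3 0.1] w 0.085 q [ 1.19  0.62 -0.01  1.42  0.01  1.1  -0.04]
[-2.91, 39.83, -28.69] -1.009
[3.18, 51.08, -68.46] -1.009
```

Emit:
{"fn": "jog_arm", "kwargs": {
  "steps": [
    [[-1,-2.9,10,-7,-0.17],[-1,-2.9,15,-10.5,-0.34],[-1,-2.9,20,-14,-0.5],[-1,-2.9,25,-17.5,-0.67],[-1,-2.9,30,-21,-0.84],[-1,-2.9,35,-25,-1.0],[-1,-2.9,39.8,-28.7,-1.01],[-1,-1.5,41,-35,-1.01],[-1,0,43,-41,-1.01],[-1,0,45,-47,-1.01],[-1,1,46.5,-52.5,-1.01],[-1,1,48,-58,-1.01]]
  ]
}}

```text
time_s: 1.6
position: [0.4765, 0.0629, 0.2232]
ee_rot: [0.703, 0.072, 0.704, -0.072]
contact_force: [1.0, 0.5, -0.2]
gripper_width: 0.0853
```

```bash
python3 -c "
from go import *
go(((.466,.212,.20),-11.7),((.466,.212,.104),-11.7))"
```

```text
t 1.6 tcp [0.4765 0.0629 0.2232] head -11.7 down [-0.001 -0.    -1.   ] F [ 1.   0.5 -0.2] w 0.0853 q [ 0.11  0.39 -0.4   1.9   0.19  0.89 -0.59]
[2.32, 14.39, -4.03] 0.001
[11.92, 14.39, -4.03] 0.001
```

Emit:
{"fn": "jog_arm", "kwargs": {
  "steps": [
    [[-1,0,0,0,0],[-1,0,0,0,0]]
  ]
}}

```text
time_s: 1.85
position: [0.4769, 0.0607, 0.2235]
ee_rot: [0.703, 0.071, 0.704, -0.072]
contact_force: [-0.5, -0.9, 0.1]
gripper_width: 0.0853
```

```bash
python3 -c "
from go import *
go(((.466,.212,.20),-11.7),((.466,.212,.104),-11.7))"
```

```text
t 1.85 tcp [0.4769 0.0607 0.2235] head -11.6 down [-0.001 -0.001 -1.   ] F [-0.5 -0.9  0.1] w 0.0853 q [ 0.12  0.39 -0.4   1.9   0.19  0.89 -0.58]
[2.34, 14.61, -4.11] 0.001
[11.94, 14.62, -4.11] 0.001
```

Emit:
{"fn": "jog_arm", "kwargs": {
  "steps": [
    [[-1,0,5,-1.4,0],[-1,1,10,-2.8,0],[-1,2.3,14.6,-4.1,0],[-1,5.3,14.6,-4.1,0],[-1,5.3,14.6,-4.1,0],[-1,5.3,14.6,-4.1,0]]
  ]
}}

```text
time_s: 2.6
position: [0.4676, 0.2107, 0.1714]
ee_rot: [0.704, 0.073, 0.703, -0.073]
contact_force: [0.5, 0.3, 0.7]
gripper_width: 0.0852
```

```bash
python3 -c "
from go import *
snap('scene','s2.png',(270,50,480,240),3)
go(((.466,.212,.104),-11.7))"
```

```text
t 2.65 tcp [0.4677 0.2111 0.1718] head -11.8 down [ 0.002  0.    -1.   ] F [0.1 0.3 0.3] w 0.0849 q [-0.2   0.5  -0.39  1.88  0.26  0.8  -0.93]
[6.78, 0.05, -0.19] -0.002
```

View pics/s2.png

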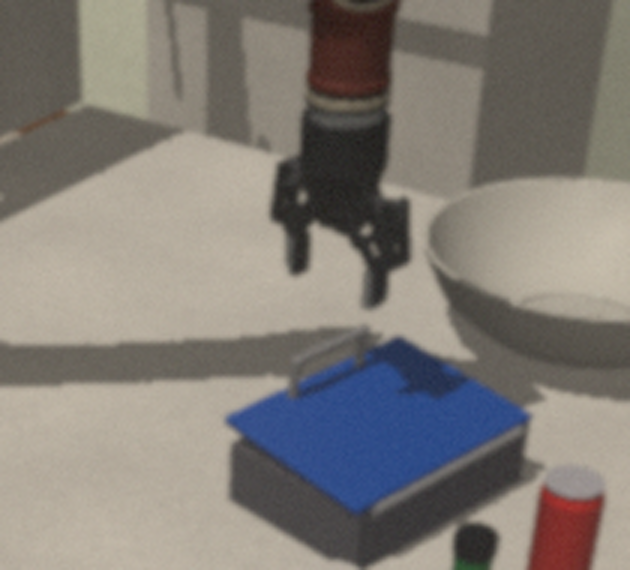

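The fingers at (298,265) and (375,300) straddle the bar, which is at (330,350). I'll descend and grip.

Emit:
{"fn": "jog_arm", "kwargs": {
  "steps": [
    [[-1,3.5,0,-0.2,0],[-0.3,6.6,0,-0.2,0],[0.3,6.8,0,-0.2,0],[0.5,6.8,0,-0.2,0],[1,6.8,0,-0.2,0],[1,6.8,0,-0.2,0],[1,6.8,0,-0.2,0],[1,6.8,0,-0.2,0]]
  ],
  "force": 25
}}

```text
time_s: 3.65
position: [0.4651, 0.2134, 0.1032]
ee_rot: [0.704, 0.072, 0.703, -0.071]
contact_force: [2.0, 0.5, 0.8]
gripper_width: 0.0093
```

```bash
cat >> go.py <<'E'
def arc(angs,z=-.019,q=(.5335,.198,-.204,0),ref=None):
    q=np.array(q,float);p,M=st()
    for a in angs:
        q[3]=a;P=lidpt(q,(-.154,0,.048));P[2]+=z
        if ref is not None: q[3]=ref;P0=lidpt(q,(-.154,0,.048));P0[2]+=z;P=P-P0+p
        print(a,(M.T@(P-p)*100).round(2).tolist())
E
python3 -c "
from go import *
arc(np.arange(.0875,1.66,.1),ref=.0875)"
```

```text
t 3.65 tcp [0.4651 0.2134 0.1032] head -11.6 down [ 0.002  0.001 -1.   ] F [2.  0.5 0.8] w 0.0093 q [-0.24  0.6  -0.34  1.96  0.32  0.64 -1.  ]
0.0875 [0.0, 0.0, 0.0]
0.1875 [-1.46, 0.0, 0.69]
0.2875 [-2.84, 0.0, 1.52]
0.38750000000000007 [-4.13, 0.0, 2.48]
0.48750000000000004 [-5.32, 0.0, 3.57]
0.5875 [-6.4, 0.0, 4.77]
0.6875000000000001 [-7.35, 0.0, 6.08]
0.7875000000000001 [-8.16, 0.0, 7.47]
0.8875000000000001 [-8.83, 0.0, 8.94]
0.9875 [-9.35, 0.0, 10.46]
1.0875 [-9.72, 0.0, 12.03]
1.1875 [-9.93, 0.0, 13.63]
1.2875 [-9.98, -0.0, 15.24]
1.3875 [-9.86, -0.0, 16.85]
1.4875 [-9.59, -0.01, 18.44]
1.5875 [-9.16, -0.01, 19.99]
```

Emit:
{"fn": "jog_arm", "kwargs": {
  "steps": [
    [[1,-0.7,0,0.35,0],[1,-1.5,0,0.7,0],[1,-2.8,0,1.5,0],[1,-4.1,0,2.5,0],[1,-5.3,0,3.6,0],[1,-6.4,0,4.8,0],[1,-7.35,0,6.1,0],[1,-8.15,0,7.5,0],[1,-8.8,0,8.9,0],[1,-9.35,0,10.5,0],[1,-9.35,0,10.5,0]]
  ]
}}

```text
time_s: 5.03
position: [0.5665, 0.1929, 0.1985]
ee_rot: [0.703, 0.072, 0.704, -0.071]
contact_force: [-1.8, 1.2, 5.9]
gripper_width: 0.0089
```

```bash
python3 -c "
from go import *
arc(np.arange(.9875,1.76,.08),ref=.9875)"
```

```text
t 5.03 tcp [0.5665 0.1929 0.1985] head -11.6 down [-0.001  0.002 -1.   ] F [-1.8  1.2  5.9] w 0.0089 q [-0.12  0.59 -0.39  1.61  0.26  0.99 -0.8 ]
0.9875 [0.0, 0.0, 0.0]
1.0675000000000001 [-0.31, -0.0, 1.25]
1.1475000000000002 [-0.52, -0.0, 2.53]
1.2275000000000003 [-0.63, -0.0, 3.81]
1.3075000000000003 [-0.63, -0.01, 5.1]
1.3875000000000004 [-0.53, -0.01, 6.39]
1.4675000000000005 [-0.33, -0.01, 7.66]
1.5475000000000005 [-0.02, -0.01, 8.92]
1.6275000000000006 [0.38, -0.01, 10.14]
1.7075000000000007 [0.88, -0.02, 11.33]
```

Emit:
{"fn": "jog_arm", "kwargs": {
  "steps": [
    [[1,-0.3,0,1.25,0],[1,-0.5,0,2.5,0],[1,-0.6,0,3.8,0],[1,-0.6,0,5.1,0],[1,-0.5,0,6.4,0],[1,-0.3,0,7.7,0],[1,0,0,8.9,0],[1,0.2,0,9.6,0],[1,0.4,0,10.1,0],[1,0.4,0,10.2,0]]
  ]
}}

```text
time_s: 6.28
position: [0.6672, 0.1721, 0.1918]
ee_rot: [0.703, 0.072, 0.704, -0.071]
contact_force: [-1.2, 4.7, 0.6]
gripper_width: 0.0089
```

```bash
python3 -c "
from go import *
arc([1.62,1.65,1.67,1.69,1.71],ref=1.62)
arc([1.6,1.65,1.7])"
```

```text
t 6.28 tcp [0.6672 0.1721 0.1918] head -11.6 down [-0.     0.001 -1.   ] F [-1.2  4.7  0.6] w 0.0089 q [-0.09  0.74 -0.37  1.34  0.28  1.12 -0.7 ]
1.62 [0.0, 0.0, 0.0]
1.65 [0.17, -0.0, 0.45]
1.67 [0.3, -0.0, 0.75]
1.69 [0.42, -0.0, 1.05]
1.71 [0.56, -0.0, 1.34]
t 6.28 tcp [0.6672 0.1721 0.1918] head -11.6 down [-0.     0.001 -1.   ] F [-1.2  4.7  0.6] w 0.0089 q [-0.09  0.74 -0.37  1.34  0.28  1.12 -0.7 ]
1.6 [-0.37, -0.18, -0.37]
1.65 [-0.09, -0.18, 0.38]
1.7 [0.23, -0.18, 1.13]
```

Now creep into the stop, watching the force.

Emit:
{"fn": "jog_arm", "kwargs": {
  "steps": [
    [[1,0.15,0,0.3,0],[1,0.2,0,0.5,0],[1,0.3,0,0.7,0],[1,0.3,0,0.7,0]]
  ]
}}

```text
time_s: 6.78
position: [0.6693, 0.1717, 0.1909]
ee_rot: [0.7, 0.071, 0.707, -0.071]
contact_force: [-11.5, 3.2, 12.2]
gripper_width: 0.0087
```

The lid is against its stop: 11 N and it moves no further. Release and rise.

Emit:
{"fn": "jog_arm", "kwargs": {
  "steps": [
    [[0.4,0.3,0,0.5,0],[0.3,0.2,0,0.3,0],[0.3,0.2,0,0.2,0],[0.3,0.2,0,0.2,0],[0.3,-3,0,0.2,0],[0.3,-6,0,0.2,0],[0.3,-9,0,0.2,0],[0.3,-9,0,0.2,0]]
  ]
}}

```text
time_s: 7.78
position: [0.6775, 0.1696, 0.2825]
ee_rot: [0.706, 0.073, 0.701, -0.071]
contact_force: [-0.1, 0.3, -1.2]
gripper_width: 0.0297
```

```bash
python3 -c "
from go import *
im=snap('scene','s3.png',(300,20,520,240),2.7)
go(((.60,.0,.28),-11.7),((.575,-.246,.25),-15),((.575,-.246,.08),-15))"
```

```text
t 7.83 tcp [0.6765 0.1692 0.2803] head -11.7 down [ 0.003  0.    -1.   ] F [ 0.8  0.4 -0.6] w 0.0298 q [-0.09  0.69 -0.39  1.18  0.25  1.32 -0.66]
[0.01, -18.11, -4.08] 0.001
[3.0, -42.71, -1.56] 0.058
[20.0, -42.72, -1.6] 0.058
```

View pics/s3.png

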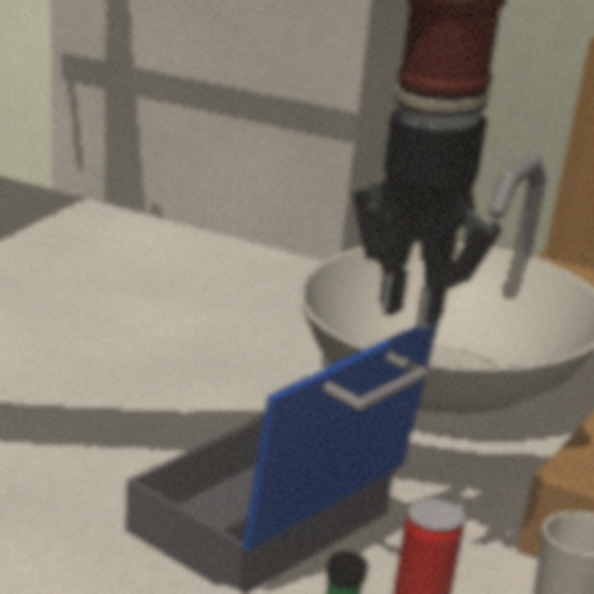

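The lid stands upright past vertical and the gripper is clear of it. Next, the clipper.

Emit:
{"fn": "jog_arm", "kwargs": {
  "steps": [
    [[0.3,0,-6,-1.2,0],[0.3,0,-12,-2.5,0],[-0.76,0,-18,-3.8,0],[-0.76,0,-24,-3.4,0.05],[-0.76,0,-30,-2.8,0.06],[-0.76,1,-36,-2.2,0.06],[-0.76,3,-42.7,-1.6,0.06],[-0.76,8,-42.7,-1.6,0.06],[-0.76,13,-42.7,-1.6,0.06],[-0.76,18,-42.7,-1.6,0.06],[-0.76,19,-42.7,-1.6,0.06],[-0.76,19,-42.7,-1.6,0.06]]
  ]
}}

```text
time_s: 9.32
position: [0.5741, -0.2456, 0.0891]
ee_rot: [0.701, 0.093, 0.701, -0.093]
contact_force: [0.3, 0.4, 1.4]
gripper_width: 0.0752
```

```bash
python3 -c "
from go import *
snap('scene','s4.png',(220,200,390,350),3.5)
snap('top','t4.png')
go(((.575,-.246,.005),-15))"
```

```text
t 9.43 tcp [ 0.5757 -0.2459  0.0913] head -15.1 down [ 0.004 -0.001 -1.   ] F [0.5 0.9 0.7] w 0.0748 q [ 0.55  0.75 -0.31  1.64  0.29  0.79 -0.15]
[8.63, -0.02, -0.1] -0.001
```

View pics/s4.png

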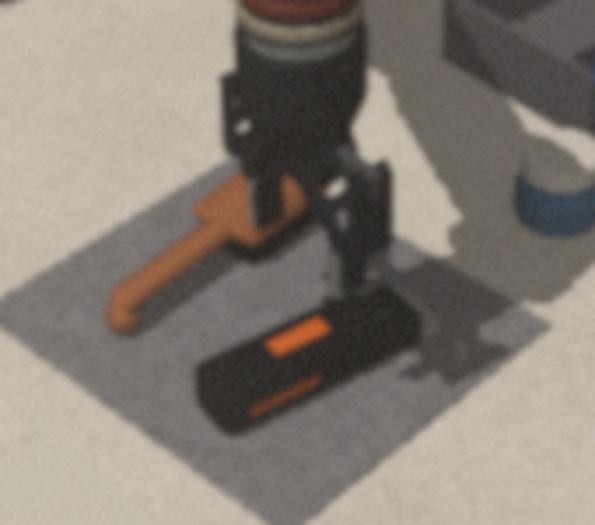

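The tips are 9 cm above and centred on the clipper, whose stripe is at (298,337) in the crop. The brush is clear. Descend.

Emit:
{"fn": "jog_arm", "kwargs": {
  "steps": [
    [[-0.76,4,0,0,0],[-0.76,7,0,0,0],[-0.76,8.5,0,0,0],[-0.76,8.6,0,0,0],[-0.3,8.6,0,0,0],[0,8.6,0,0,0],[0.3,8.6,0,0,0],[0.5,8.6,0,0,0],[0.5,8.6,0,0,0],[0.5,8.6,0,0,0]]
  ],
  "force": 45
}}

```text
time_s: 10.68
position: [0.5771, -0.2462, 0.0056]
ee_rot: [0.703, 0.092, 0.699, -0.093]
contact_force: [3.0, -1.1, 5.8]
gripper_width: 0.0413
```

```bash
python3 -c "
from go import *
st()"
```

```text
t 10.68 tcp [ 0.5771 -0.2462  0.0056] head -15.1 down [ 0.007 -0.002 -1.   ] F [ 3.  -1.1  5.8] w 0.0413 q [ 0.52  0.87 -0.26  1.68  0.34  0.63 -0.19]
```

Emit:
{"fn": "jog_arm", "kwargs": {
  "steps": [
    [[0.5,-1,0,0,0],[0.5,-3,0,0,0],[0.5,-7,0,0,0],[0.5,-12,0,0,0],[0.5,-17,0,0,0],[0.5,-19,0,0,0],[0.5,-19,0,0,0]]
  ]
}}

```text
time_s: 11.55
position: [0.5746, -0.2456, 0.1958]
ee_rot: [0.702, 0.092, 0.7, -0.093]
contact_force: [0.5, -0.1, -4.8]
gripper_width: 0.0417
```

```bash
python3 -c "
from go import *
go(((.52,-.02,.195),-13),((.510,.200,.195),-11.7),((.510,.200,.10),-11.7))"
```

```text
t 11.55 tcp [ 0.5746 -0.2456  0.1958] head -15.1 down [ 0.003 -0.001 -1.   ] F [ 0.5 -0.1 -4.8] w 0.0417 q [ 0.58  0.63 -0.35  1.54  0.24  1.01 -0.11]
[0.03, 20.37, -11.14] -0.036
[-0.01, 41.35, -17.82] -0.059
[9.49, 41.36, -17.85] -0.059
```

Emit:
{"fn": "jog_arm", "kwargs": {
  "steps": [
    [[0.5,0,3,-1.6,-0.01],[0.5,0,8,-4.4,-0.02],[0.5,0,13,-7,-0.03],[0.5,0,18,-9.7,-0.04],[0.5,0,23,-12,-0.05],[0.5,0,28,-13.6,-0.06],[0.5,0,33,-15.2,-0.06],[0.5,0,38,-16.8,-0.06],[0.5,0,41.4,-17.8,-0.06],[0.5,3,41.4,-17.8,-0.06],[0.5,5,41.4,-17.8,-0.06],[0.5,5,41.4,-17.8,-0.06]]
  ]
}}

```text
time_s: 13.05
position: [0.5074, 0.1991, 0.1406]
ee_rot: [0.701, 0.07, 0.706, -0.073]
contact_force: [-0.3, 0.2, -2.5]
gripper_width: 0.0418
```

```bash
python3 -c "
from go import *
im=env.grab_frame('top')[150:300,90:260,::-1];im2=env.grab_frame('scene')[100:250,330:480,::-1]
cv2.imwrite('pics/c5.png',np.hstack([cv2.resize(im,(453,400),interpolation=2),cv2.resize(im2,(340,340),interpolation=2)[:400] if 0 else cv2.copyMakeBorder(cv2.resize(im2,(340,340),interpolation=2),0,60,0,0,0)]))
go(((.510,.200,.010),-11.7))"
```

```text
t 13.15 tcp [0.5096 0.2003 0.143 ] head -11.6 down [-0.001 -0.    -1.   ] F [ 0.3 -0.  -2.7] w 0.0419 q [-0.18  0.59 -0.37  1.82  0.28  0.79 -0.89]
[13.3, -0.01, 0.06] 0.001
```

View pics/c5.png

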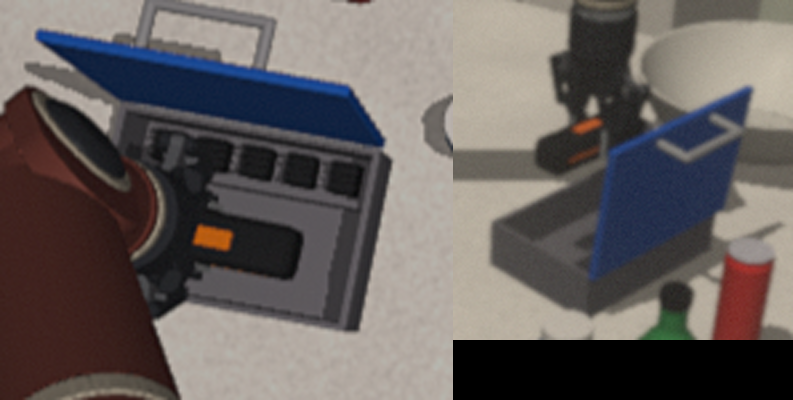

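The clipper is level and parallel to the bay, at crop (245,248), and centred across it. The lid is open. Lower it.

Emit:
{"fn": "jog_arm", "kwargs": {
  "steps": [
    [[0.5,2,0,0,0],[0.5,5,0,0,0],[0.5,8,0,0,0],[0.5,10.5,0,0,0],[0.5,12,0,0,0],[0.5,12.7,0,0,0],[0.5,13,0,0,0],[0.5,13,0,0,0]]
  ]
}}

```text
time_s: 14.15
position: [0.5104, 0.2007, 0.0139]
ee_rot: [0.704, 0.072, 0.703, -0.071]
contact_force: [0.4, 1.1, -3.0]
gripper_width: 0.0414
```

Emit:
{"fn": "jog_arm", "kwargs": {
  "steps": [
    [[0.5,0.2,0,0,0],[0.5,0.4,0,0,0],[0.5,0.5,0,0,0],[0.5,0.5,0,0,0]]
  ]
}}

```text
time_s: 14.65
position: [0.5115, 0.2004, 0.0087]
ee_rot: [0.704, 0.072, 0.702, -0.072]
contact_force: [3.0, -1.4, -1.5]
gripper_width: 0.0413
```

Emit:
{"fn": "jog_arm", "kwargs": {
  "steps": [
    [[0.5,0.1,0,0,0],[0.5,0.2,0,0,0],[0.5,0.2,0,0,0]]
  ]
}}

```text
time_s: 15.02
position: [0.5117, 0.2004, 0.0076]
ee_rot: [0.705, 0.072, 0.702, -0.072]
contact_force: [4.4, -2.8, 4.4]
gripper_width: 0.0414
```

It's on the floor: Fz went from −3 to +4.4 N. Release to 53 mm, which still fits the bay, and rise.

Emit:
{"fn": "jog_arm", "kwargs": {
  "steps": [
    [[-0.1,0,0,0,0],[-0.25,0,0,0,0],[-0.25,0,0,0,0],[-0.25,0,0,0,0],[-0.25,-2,0,0,0],[-0.25,-5,0,0,0],[-0.25,-10,0,0,0],[-0.25,-16,0,0,0],[-0.25,-22,0,0,0],[-0.25,-27,0,0,0],[-0.25,-27,0,0,0]]
  ]
}}

```text
time_s: 16.4
position: [0.5102, 0.2025, 0.2804]
ee_rot: [0.706, 0.073, 0.701, -0.069]
contact_force: [0.1, 0.7, -0.5]
gripper_width: 0.0536
```

```bash
python3 -c "
from go import *
im=env.grab_frame('top')[150:300,90:260,::-1];im2=env.grab_frame('scene')[100:250,330:480,::-1]
cv2.imwrite('pics/c6.png',np.hstack([cv2.resize(im,(453,400),interpolation=2),cv2.copyMakeBorder(cv2.resize(im2,(340,340),interpolation=2),0,60,0,0,0)]))
go(((.669,.172,.285),-11.7),((.669,.172,.191),-11.7))"
```

```text
t 16.5 tcp [0.5084 0.2006 0.2759] head -11.5 down [-0.002 -0.001 -1.   ] F [ 0.8 -0.1 -0.6] w 0.0535 q [-0.13  0.44 -0.43  1.65  0.2   1.1  -0.82]
[-0.94, 0.41, 16.31] 0.003
[8.46, 0.42, 16.33] 0.003
```

View pics/c6.png

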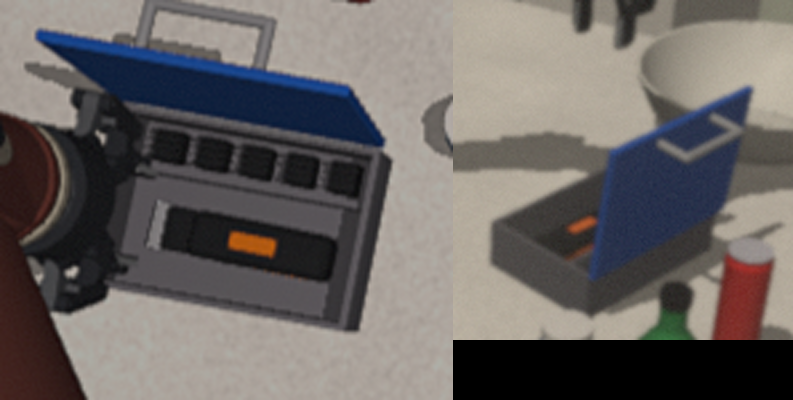

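The clipper lies fully in the front bay, at (250,243) in the top crop. Now go back to the handle.

Emit:
{"fn": "jog_arm", "kwargs": {
  "steps": [
    [[0.39,-1,0.1,4,0],[0.39,-1,0.2,9,0],[0.39,-1,0.4,14,0],[0.39,-1,0.4,16.3,0],[0.39,-1,0.4,16.3,0],[0.39,-1,0.4,16.3,0]]
  ]
}}

```text
time_s: 17.25
position: [0.6686, 0.1724, 0.2847]
ee_rot: [0.702, 0.071, 0.705, -0.071]
contact_force: [0.1, 0.6, -0.6]
gripper_width: 0.026
```

```bash
python3 -c "
from go import *
go(((.669,.172,.191),-11.7))"
```

```text
t 17.25 tcp [0.6686 0.1724 0.2847] head -11.5 down [-0.004 -0.    -1.   ] F [ 0.1  0.6 -0.6] w 0.026 q [-0.09  0.68 -0.39  1.19  0.25  1.32 -0.67]
[9.37, -0.02, 0.09] 0.003
```

Emit:
{"fn": "jog_arm", "kwargs": {
  "steps": [
    [[0.39,3,0,0,0],[0.39,5.5,0,0,0],[0.39,7.5,0,0,0],[0.39,9,0,0,0],[0.39,9.4,0,0,0],[0.6,9.4,0,0,0],[1,9.4,0,0,0],[1,9.4,0,0,0],[1,9.4,0,0,0]]
  ],
  "force": 25
}}

```text
time_s: 18.38
position: [0.6695, 0.1721, 0.1931]
ee_rot: [0.703, 0.072, 0.704, -0.071]
contact_force: [-5.9, -0.6, 4.9]
gripper_width: 0.0093
```

```bash
python3 -c "
from go import *
arc(np.arange(1.65,.8,-.08),ref=1.65)"
```

```text
t 18.38 tcp [0.6695 0.1721 0.1931] head -11.6 down [-0.001  0.    -1.   ] F [-5.9 -0.6  4.9] w 0.0093 q [-0.09  0.74 -0.38  1.33  0.28  1.13 -0.7 ]
1.65 [0.0, 0.0, 0.0]
1.5699999999999998 [-0.43, 0.0, -1.22]
1.4899999999999998 [-0.76, 0.0, -2.46]
1.4099999999999997 [-0.99, 0.01, -3.73]
1.3299999999999996 [-1.12, 0.01, -5.02]
1.2499999999999996 [-1.15, 0.01, -6.31]
1.1699999999999995 [-1.07, 0.01, -7.59]
1.0899999999999994 [-0.89, 0.01, -8.87]
1.0099999999999993 [-0.61, 0.02, -10.13]
0.9299999999999993 [-0.23, 0.02, -11.36]
0.8499999999999992 [0.25, 0.02, -12.56]
```

Gripped: the opening is 9.3 mm, matching the bar. Swing the lid back.

Emit:
{"fn": "jog_arm", "kwargs": {
  "steps": [
    [[1,-0.2,0,-0.5,0],[1,-0.4,0,-1.2,0],[1,-0.75,0,-2.5,0],[1,-1,0,-3.7,0],[1,-1.1,0,-5,0],[1,-1.15,0,-6.3,0],[1,-1.1,0,-7.6,0],[1,-0.9,0,-8.9,0],[1,-0.6,0,-10.1,0],[1,-0.2,0,-11.4,0],[1,0.25,0,-12.6,0],[1,0.25,0,-12.6,0]]
  ]
}}

```text
time_s: 19.88
position: [0.5434, 0.1975, 0.1883]
ee_rot: [0.701, 0.07, 0.706, -0.071]
contact_force: [-2.3, 1.3, -0.3]
gripper_width: 0.0091
```

```bash
python3 -c "
from go import *
arc([.85,.77,.69,.61,.53,.45,.37,.3,.24,.18,.12,.06,0],ref=.85)"
```

```text
t 19.88 tcp [0.5434 0.1975 0.1883] head -11.5 down [-0.007 -0.001 -1.   ] F [-2.3  1.3 -0.3] w 0.0091 q [-0.14  0.58 -0.39  1.68  0.26  0.94 -0.83]
0.85 [0.0, 0.0, 0.0]
0.77 [0.58, 0.0, -1.15]
0.69 [1.25, 0.01, -2.26]
0.61 [2.0, 0.01, -3.3]
0.53 [2.84, 0.02, -4.28]
0.45 [3.75, 0.02, -5.2]
0.37 [4.73, 0.03, -6.03]
0.3 [5.65, 0.03, -6.7]
0.24 [6.46, 0.04, -7.22]
0.18 [7.31, 0.04, -7.69]
0.12 [8.18, 0.04, -8.1]
0.06 [9.08, 0.05, -8.47]
0 [10.0, 0.05, -8.78]
```

Emit:
{"fn": "jog_arm", "kwargs": {
  "steps": [
    [[1,0.6,0,-1.15,0],[1,1.25,0,-2.25,0],[1,2,0,-3.3,0],[1,2.85,0,-4.3,0],[1,3.75,0,-5.2,0],[1,4.7,0,-6,0],[1,5.6,0,-6.7,0],[1,6.5,0,-7.2,0],[1,7.3,0,-7.7,0],[1,7.8,0,-7.9,0],[1,8.2,0,-8.1,0],[1,8.2,0,-8.1,0]]
  ]
}}

```text
time_s: 21.38
position: [0.4667, 0.2131, 0.1071]
ee_rot: [0.703, 0.071, 0.704, -0.072]
contact_force: [0.1, -0.1, -1.6]
gripper_width: 0.0091
```

```bash
python3 -c "
from go import *
arc([.15,.12,.1,.08,.06,.04,.02,0])
arc([.12,.1,.08,.06,.04,.02,0,-.02],ref=.12)"
```

```text
t 21.38 tcp [0.4667 0.2131 0.1071] head -11.6 down [-0.002 -0.001 -1.   ] F [ 0.1 -0.1 -1.6] w 0.0091 q [-0.24  0.6  -0.35  1.95  0.32  0.65 -0.99]
0.15 [-0.63, -0.13, 0.33]
0.12 [-0.19, -0.13, 0.13]
0.1 [0.1, -0.13, 0.0]
0.08 [0.4, -0.13, -0.12]
0.06 [0.7, -0.13, -0.24]
0.04 [1.0, -0.13, -0.35]
0.02 [1.31, -0.13, -0.45]
0 [1.62, -0.13, -0.55]
t 21.38 tcp [0.4667 0.2131 0.1071] head -11.6 down [-0.002 -0.001 -1.   ] F [ 0.1 -0.1 -1.6] w 0.0091 q [-0.24  0.6  -0.35  1.95  0.32  0.65 -0.99]
0.12 [0.0, 0.0, 0.0]
0.1 [0.3, 0.0, -0.13]
0.08 [0.59, 0.0, -0.25]
0.06 [0.89, 0.0, -0.37]
0.04 [1.2, 0.0, -0.48]
0.02 [1.5, 0.0, -0.58]
0 [1.81, 0.0, -0.68]
-0.02 [2.12, 0.0, -0.77]
```

Emit:
{"fn": "jog_arm", "kwargs": {
  "steps": [
    [[1,0.3,0,-0.1,0],[1,0.6,0,-0.25,0],[1,0.8,0,-0.3,0],[1,1.0,0,-0.4,0],[1,1.15,0,-0.45,0],[1,1.3,0,-0.5,0],[1,1.4,0,-0.55,0],[1,1.5,0,-0.57,0],[1,1.5,0,-0.57,0]]
  ]
}}

```text
time_s: 22.5
position: [0.4613, 0.2143, 0.0925]
ee_rot: [0.703, 0.071, 0.704, -0.072]
contact_force: [-5.2, 0.1, 3.3]
gripper_width: 0.0087
```

Emit:
{"fn": "jog_arm", "kwargs": {
  "steps": [
    [[1,0.1,0,-0.03,0],[1,0.2,0,-0.06,0],[1,0.3,0,-0.1,0],[1,0.4,0,-0.12,0],[1,0.4,0,-0.12,0]]
  ]
}}

```text
time_s: 23.12
position: [0.46, 0.2145, 0.0885]
ee_rot: [0.703, 0.071, 0.704, -0.072]
contact_force: [-5.3, 0.0, 3.5]
gripper_width: 0.0089
```

Emit:
{"fn": "jog_arm", "kwargs": {
  "steps": [
    [[1,0.1,0,0,0],[1,0.2,0,0,0],[1,0.3,0,0,0],[1,0.4,0,0,0],[1,0.4,0,0,0]]
  ]
}}

```text
time_s: 23.75
position: [0.4597, 0.2146, 0.0869]
ee_rot: [0.703, 0.071, 0.704, -0.072]
contact_force: [-10.0, -2.7, 21.8]
gripper_width: 0.0092
```

```bash
python3 -c "
from go import *
st()
im=env.grab_frame('scene')[140:240,330:460,::-1]
cv2.imwrite('pics/c7.png',cv2.resize(im,None,fx=6,fy=6,interpolation=2))"
```

```text
t 23.75 tcp [0.4597 0.2146 0.0869] head -11.6 down [-0.001 -0.001 -1.   ] F [-10.   -2.7  21.8] w 0.0092 q [-0.26  0.62 -0.33  1.98  0.34  0.6  -1.02]
```

View pics/c7.png

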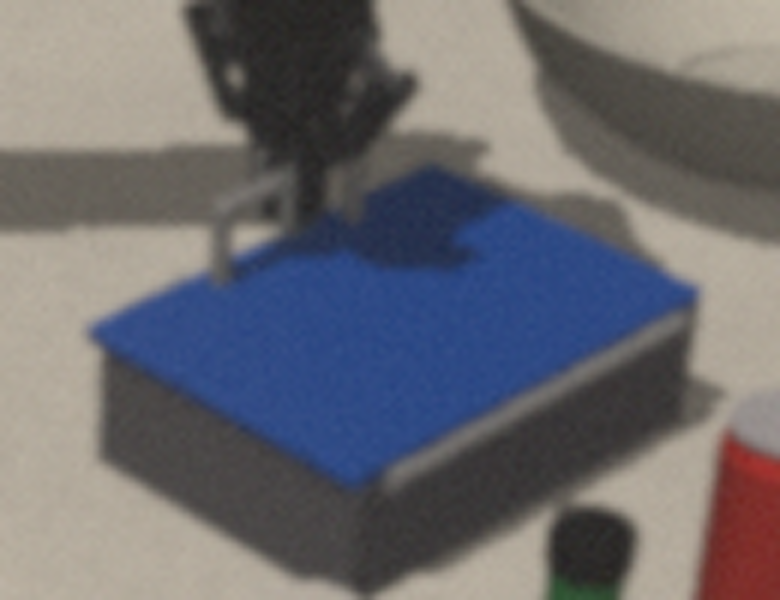

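The lid is visibly flush on the case, and the vertical force jumped to 22 N. Release and retreat.

Emit:
{"fn": "jog_arm", "kwargs": {
  "steps": [
    [[0.6,-0.1,0,0,0],[0,-0.2,0,0,0],[-0.2,-0.2,0,0,0],[-0.2,-0.2,0,0,0],[-0.2,-2,0,0,0],[-0.2,-5,0,0,0],[-0.2,-10,0,0,0],[-0.2,-15,0,0,0],[-0.2,-15,-6,0,0],[-0.2,-15,-12,0,0],[-0.2,-15,-18,0,0],[-0.2,-15,-18,0,0]]
  ]
}}

```text
time_s: 25.3
position: [0.4234, 0.0327, 0.2344]
ee_rot: [0.703, 0.074, 0.704, -0.077]
contact_force: [0.1, 0.9, 0.2]
gripper_width: 0.0513
```

```bash
python3 -c "
from go import *
st()
a=env.grab_frame('scene')[120:240,330:470,::-1];b=env.grab_frame('top')[:,:,::-1]
s=cv2.imread('pics/s0.png');
A=cv2.resize(a,(400,343),interpolation=2);B=cv2.resize(b[150:310,90:430],(800,376)[::1]) 
o=np.zeros((600,800,3),np.uint8);o[:257,:300]=cv2.resize(a,(300,257));o[257:257+343,:]=cv2.resize(b[150:300,80:430],(800,343))
o[:257,320:620]=cv2.resize(s[120:240,330:470],(300,257))
cv2.imwrite('pics/c8.png',o)
q=np.array([.5335,.198,-.204,0])
for l in L:print(proj('scene',lidpt(q,l)).round(1),proj('top',lidpt(q,l)).round(1))"
```

```text
t 25.3 tcp [0.4234 0.0327 0.2344] head -12.2 down [-0.002 -0.003 -1.   ] F [0.1 0.9 0.2] w 0.0513 q [ 0.19  0.29 -0.41  2.02  0.15  0.87 -0.52]
[447.2 187.8] [132.7 185.6]
[388.6 219.4] [234.1 204.6]
[343.4 193.7] [219.2 277.3]
[401.6 166.2] [116.6 257.9]
[389.1 164.2] [143.5 257. ]
[366.6 174.6] [184.  264.7]
```

View pics/c8.png

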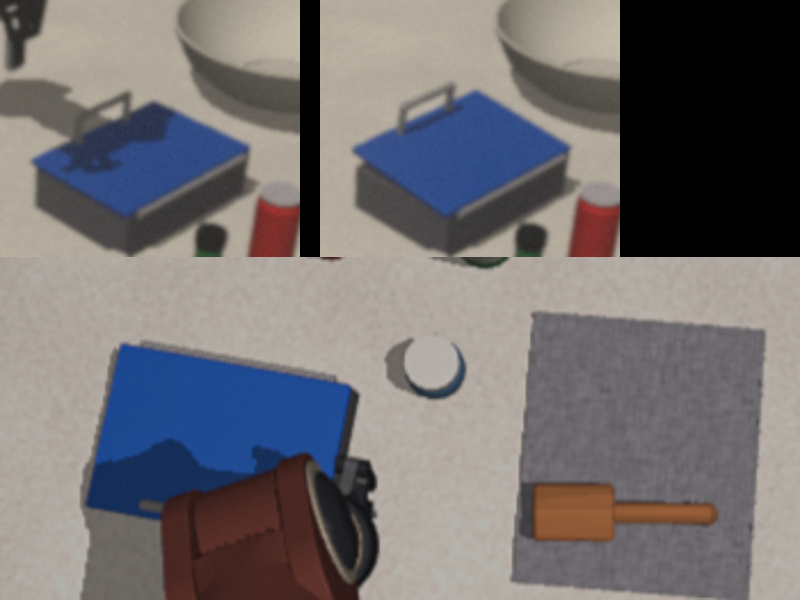

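The lid corners at scene px (401,168) and (345,195) match the shut projection of (402,166) and (343,194). The brush and jar haven't moved, and the gripper is clear. Handing in.

```bash
python3 -c "
from plant import env
print(env.close_job())"
```

```text
the job is handed in; nothing more can be done
None
```

The clipper is in the front bay of its case and the lid is shut. I handed the job in at about 25 s of the 72 s allowed.

- **Lid opening:** I swung the lid up by its handle until it met its stop. It held there at about 11 N and moved no further.
- **Clipper:** I lowered it until the floor took its weight, then let go. The picture afterwards showed it lying wholly in the front bay.
- **Lid closing:** I swung the lid down by its handle and eased it in at the end. It seated at about 22 N.

**Last checks:** The lid's front corners were within about 2 px of where a shut lid should appear, and the gripper was touching nothing. The hairbrush and jar had not moved. I saw no change in the bottle and can, but did not measure them.

**Disagreement:** When the lid seated, the tool was about 4 mm lower than the geometry predicted. I put this down to a small slip of the fingers on the bar or to calibration, since the force jump and the picture both show the lid shut.

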